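# Grease a scooter wheel's bearings until the indicator pin pops out

### The arm

A 6-joint arm with a two-finger parallel gripper is mounted at the origin on the work surface. World frame = base frame: x ahead of the robot, y to its left, z up, the work surface at z = 0. Lengths are in m, angles in rad, forces in N, time in s.
With the tool pointing down it reaches from about 0.375 to 0.975 m from the base axis. Payload 3.8 kg.
Tool frame: the origin (TCP) lies on the centre line of the jaws, within the pads' length; the fingertips stand 14 mm ahead of it and the grasp point (between the pads) lies 5 mm behind it; z points along the fingers, y is the line along which they close (so a half turn about z gives the same grasp; the last joint's range is limited). The gripper opens to 85 mm and grips with 20 to 120 N. Pads are 22 mm wide; open, the fingers measure 114 mm over their backs; the gripper's body (76 mm by 85 mm) begins 54 mm behind the grasp point. The pads swing forward as they close: fully open they stand 13 mm farther back than shut.
Start: joints at [-1.31, 0.264, 1.604, -0, 1.274, -0.037], TCP at [0.198, -0.645, 0.217] pointing down, gripper open.
Joint ranges: [-2.63, 2.63], [-0.94, 2.18], [0.31, 2.57], [-1.31, 4.45], [0, 2.66], [-2.55, 2.55]. Speed limits (rad/s): [2.57, 2.57, 3.14, 3.14, 3.14, 3.14].

### API

Orientations are given as a rotation vector (axis times angle).
In Python, from workcell import bot, eyes, spot_in gives the robot as it stands.
- The arm moves only by the tool carry_out, never from a script. Its argument "series" is text: rows parted by semicolons, each of 4 numbers parted by spaces: the shift along the world's x, y, z in m, then the turn about the world's z in degrees. In form: tx ty tz roll; .... A call has 1 to 20 rows; each row shifts and turns the commanded pose from where the row before left it; what a row does not reach is not made up. A row lasts 1/8 s, in which the tool goes at most 62.5 mm and 10.7 degrees, less where a joint would pass 70% of its speed; a pose out of reach is approached as far as the arm can. A call is refused whole if a number of a shift passes 0.0625 or a number of a turn 10.7, either way. A call with a gripper value outside its range is refused whole. "jaw" is the gripper command: -1 is shut, 1 is fully open, values between are in proportion, set as the call begins (left out, the last holds). The fingers move at their own pace and stop on an object; "grip_force" is the grip in N (left out, the last holds). Time passes only in rows, so rows that do not move let the fingers close. It gives the time, the measured TCP pose, the force, the opening and the grip force at its end, in the units of the state.
- bot.read_state(): the state, without advancing time (a new reading comes with each control period).
- eyes.read_camera(name): name is "scene" or "side" or "wrist"; returns (picture, depth): 384x512x3 uint8, blue, green, red; 384x512 float32, m along the optical axis (not along the pixel's ray), 0 where there is no reading.
- eyes.get_calibration(name): a dict with "K" (3x3 intrinsics, pixels), "distortion" ([k1, k2, p1, p2, k3] as OpenCV has them; the pictures are not rectified), "position" and "rotation" of the camera in the world; the wrist camera has in their place "T_tool_cam" (4x4, takes a point from camera to tool coordinates, whose origin is the TCP and whose axes are the flange's). Camera axes: x right, y down, z forward; pixel columns grow to the right and rows downward; lengths in m; the calibration is good to about 2 mm. A picture is of the moment at which its call begins: read the wrist's pose just before it. get_calibration takes no time and is no camera call.
- bot.finish_job(): hands the job in; it is judged then, once.
Trained networks look in the newest picture that a camera, given by its name, has taken for a name from the list of things; names that differ only in an ending like _2 or _b are one class to them, and where a whole thing is asked for, a point or a joint stands for the part that bears it (a point fixed in the world has none). Each returns a list of dicts, best first, with "score" (0 to 1); they miss things now and then, are a little off and sometimes report something else, mostly with a low value. They report only what shows in the picture. A call takes as long as a camera call.
- spot_in(camera, target): "rect" ([centre column, centre row, width, height] in pixels, round what is visible of it).
The state is a dict: "time": time; "q": joint angles; "joint_vel": joint speeds; "joint_torque": joint torques, N m; "tool_pos": TCP position; "tcp_rot": TCP orientation; "wrist_force": force on the tool from outside, world axes, zero at the start; "torque": the same for the moment, N m; "width": opening from 0.0 (shut) to 1.0 (fully open); "grip_force": force on a finger pad.
Only numpy, scipy, OpenCV 4.12 (cv2) and the standard library are available. Lean on these libraries where they do the work, as an engineer would, in place of code of your own. Each camera call takes 0.05 s, during which the arm holds its last target. There are 200 camera calls.

### The job

The wheel clamped in the bench greaser needs fresh bearing grease. With the fingertips press the greaser's black palm button all the way down and let it spring all the way back up, again and again, until the red indicator pin on top of the wheel clamp pops fully out; then stop pumping and take the hand away, with the button back up. Do not touch the pin, do not grip the button, and leave the tools and spare parts around the greaser where they lie.

Things in the scene. Friction and masses are not known exactly. Their poses are not given: they have to be found in the camera images.
- greaser: The bench greaser, fixed to the bench: dark steel base plate 150 mm (its x, from -87 to +63) by 270 mm (its y), 10 mm thick, z up, origin on the bench in the row of pump and wheel. At x 0, y -70 mm stands the blue pump (barrel 56 mm in diameter, steel gland to 84 mm height) with the palm button above it.
- cup_top (a point): Centre of the top of the clear grease cup's black cap, 120 mm above the bench; the cup is up to 56 mm in diameter and stands beside the pump (58 mm to the plate's -x).
- clamp_top (a point): Centre of the top of the brass nut from which the red pin comes out, 85 mm above the bench, at the plate's x 0, y +75 mm. It sits on the knurled aluminium clamp cap (38 mm wide, to 76 mm height) over the turquoise and pink wheel (110 mm in diameter, flat, upper face at 52 mm).
- button: The black palm button (44 mm in diameter, 14 mm thick, flat grey top) on its 14 mm steel rod; origin at the centre of its underside, z up, 110 mm above the bench when up. It slides straight down and springs back by itself.
- button_top (a point): Centre of the palm button's top face; 124 mm above the bench when up, 102 mm when fully down.
- stroke (a joint): How far the palm button is pressed down, m: 0 up, 0.022 fully down against its stop. The spring pushes back with about 4 N at the top and 8 N at the bottom; going down the grease adds about 5 N, plus 6 N per 0.1 m/s. Left alone it comes up in about 0.3 s.
- charge (a joint): Grease given to the wheel, in m of button travel; unseen. Starts at 0 to 0.045. A calm full stroke (down to the stop, all the way up) adds 0.0195, the first one 0.016 to 0.024; shorter ones less, in steps of 0.0065, hasty ones (over 0.1 m/s) also less. The pin stays in up to 0.092 and is fully out from 0.097 on: 3 to 6 strokes in all. One more does no harm; beyond 0.14 the seals are blown.
- pin: The red indicator pin, 12 mm in diameter, upright in the brass nut on the wheel clamp; it moves only up and down, driven by the grease. Origin 2 mm below its top, z up.
- pin_top (a point): Centre of the red pin's top; 87 mm above the bench (2 mm above the brass nut) while in, 103 mm (18 mm above the nut) when fully out, a white ring at its foot then showing.
- pin_out (a joint): How far the pin has come out, m: 0 in, 0.016 fully out.
- t_tool: Loose blue T-shaped socket tool lying flat, 24 mm high: a bar 94 mm long along y at the origin and a stem reaching 92 mm to -x; origin on the bench under the crossing.
- mallet: Loose rubber mallet lying down: black head 64 mm in diameter, 92 mm long along y, centred 45 mm to +x of the origin; wooden handle 28 mm thick reaching 276 mm to -x. Origin on the bench.
- spare_wheel: Loose spare scooter wheel lying flat, turquoise with pink core, 110 mm in diameter, 24 mm high; origin at the centre of its underside.
- bearing_tray: Loose black tray 100 mm (x) by 75 mm (y), 22 mm high, with small bearings in it; origin at the centre of its underside.

How it is judged:
On the way, in this order (a step that is already met when the one before it is completed fails the run):
1. the palm button is pressed down a first time, with the pin still in (value of joint stroke above 0.015 m and value of joint pin_out below 0.004 m), for 0.02 s.
2. pumping has brought the pin fully out (value of joint pin_out above 0.0145 m), for 0.2 s.
At the end, for the whole second after the job is handed in: The pin stands at least 14.5 mm out of its 16 mm, the button is back up (within 3 mm), the seals are not blown (charge under 0.14) and every loose thing lies within 20 mm of where it was (value of joint pin_out above 0.0145 m and value of joint stroke below 0.003 m and value of joint charge below 0.14 m and distance of each of t_tool, mallet, spare_wheel, bearing_tray from where it was at the start of the episode below 0.02 m); the robot touches nothing.
It fails at once if the robot touches the indicator pin (contact force between any of the fingers, the arm and pin above 0.5 N).
It fails at once if the button is gripped between the fingers instead of pressed (the grasp point comes down to the button's top while the fingers touch the button) (contact force between the fingers and button above 0.5 N and horizontal distance between the grasp point and button_top below 0.04 m and z of the grasp point in the frame of button_top below 0.004 m).
It fails at once if pumping went on well after the pin was out and blew the seals (value of joint charge above 0.14 m).
It fails at once if a loose thing is lifted or pushed away (distance of any of t_tool, mallet, spare_wheel, bearing_tray from where it was at the start of the episode above 0.02 m).
It also fails if it takes over 54 s, if anything falls off the work surface, if the arm or the gripper's body presses on something with over 40 N, if the wrist force passes 120 N, or if a joint passes its speed limit or range.

## Working session

There is one attempt and no reset: what is moved stays moved. The work goes in short steps, Python scripts to look and compute and a tool call to move; the robot and the scene stay as the last step left them, time stands still between calls to the robot, and variables do not carry over. Pictures are saved under pics/ and viewed, at most 10 in all, crops included, and the job is handed in when it is done.

Besides the shell and the picture viewer there is one more tool, called after "Call:" by a JSON object that holds its "fn" and its "kwargs". carry_out: Moves the arm, as the interface text tells. Its arguments: {"type":"object","properties":{"series":{"type":"string"},"jaw":{"type":"number"},"grip_force":{"type":"number"}},"required":["series"]}

```bash
mkdir -p pics
cat > h.py <<'E'
import numpy as np, cv2
from workcell import bot, eyes, spot_in
def cam(n):
    c=eyes.get_calibration(n); return np.array(c["K"]),np.array(c["distortion"]),np.array(c["position"]) if "position" in c else None,np.array(c["rotation"]) if "rotation" in c else None
def ray(n,u,v):
    K,D,p,R=cam(n); a=cv2.undistortPoints(np.array([[[u,v]]],float),K,D)[0,0]
    return p,R@np.array([a[0],a[1],1.])
def at_z(n,u,v,z):
    p,d=ray(n,u,v); return p+d*(z-p[2])/d[2]
def at_d(n,u,v,dep):
    p,d=ray(n,u,v); return p+d*dep
def proj(n,P):
    K,D,p,R=cam(n); q=R.T@(np.array(P,float)-p); return cv2.projectPoints(q.reshape(1,1,3),np.zeros(3),np.zeros(3),K,D)[0].ravel()
E
python3 - <<'E'
from h import *
np.set_printoptions(precision=4,suppress=True)
for n in("scene","side"):
    im,d=eyes.read_camera(n); cv2.imwrite(f"pics/{n}0.png",im); np.save(f"{n}d.npy",d)
    print(n,cam(n)[2])
    for t in("button","pin","greaser","mallet","t_tool","spare_wheel","bearing_tray"):
        for r in spot_in(n,t)[:2]:
            u,v,w,h=r["rect"]; dd=d[int(v),int(u)]
            print(t,round(r["score"],2),np.round(r["rect"],1),at_d(n,u,v,dd))
E
```

```text
scene [ 0.8785 -0.3136  0.8348]
button 0.8 [191.6 227.8  18.6  18.5] [1.3327 0.1406 1.2889]
greaser 0.67 [208.2 226.3 101.1 102.3] [1.3052 0.1132 1.2615]
mallet 0.98 [256.7 275.1  83.2 137.1] [ 0.8897 -0.3024  0.846 ]
mallet 0.53 [191.3 226.6  23.5  23.1] [1.339  0.1469 1.2953]
t_tool 0.94 [162.6 194.6  44.9  30.4] [1.6992 0.5072 1.6555]
spare_wheel 0.78 [158.7 305.5  44.2  47. ] [1.3742 0.1822 1.3305]
spare_wheel 0.41 [192.5 225.5  17.6  19. ] [1.3352 0.1432 1.2915]
bearing_tray 0.71 [252.1 160.9  37.1  36.4] [1.2085 0.0165 1.1648]
bearing_tray 0.15 [208.5 227.  102.3 101. ] [1.2926 0.1006 1.2489]
side [0.2477 0.5866 0.7748]
button 0.53 [304.4 151.3  18.2  20. ] [-1.1007 -0.7619 -0.5736]
button 0.23 [320.6 139.6  35.7  26.7] [-1.4771 -1.1382 -0.95  ]
greaser 0.7 [291.  195.7 100.  111.6] [-0.8604 -0.5215 -0.3333]
mallet 0.68 [234.9 163.4  70.4  87.3] [-1.0021 -0.6632 -0.475 ]
mallet 0.17 [259.2 275.6  61.8  47.9] [-0.2047  0.1341  0.3224]
t_tool 0.74 [351.9 224.8  43.1  36.2] [-0.7178 -0.379  -0.1907]
spare_wheel 0.32 [302.9 151.2  17.8  19.8] [-1.0943 -0.7554 -0.5672]
bearing_tray 0.76 [258.9 277.2  56.6  48.3] [-0.1919  0.1469  0.3352]
```

```bash
python3 - <<'E'
from h import *
c=eyes.get_calibration("scene"); print(c["rotation"])
for n in("scene","side"):
    im=cv2.imread(f"pics/{n}0.png"); cv2.imwrite(f"pics/{n}0c.png",cv2.resize(im[100:350,100:430],(792,600),interpolation=cv2.INTER_CUBIC))
E
sed -i 's/    return p,R@/    if R.size==3: R=cv2.Rodrigues(R)[0]\n    return p,R@/; s/; q=R.T@/\n    if R.size==3: R=cv2.Rodrigues(R)[0]\n    q=R.T@/' h.py
python3 - <<'E'
import sys; sys.path.insert(0,'.')
from h import *
np.set_printoptions(precision=4,suppress=True)
for n,L in {"scene":dict(button=(191.6,227.8),t=(162.6,194.6),mal=(256.7,275.1),sw=(158.7,305.5),tray=(252.1,160.9)),"side":dict(button=(304.4,151.3),t=(351.9,224.8),tray=(258.9,277.2))}.items():
    d=np.load(f"{n}d.npy")
    for k,(u,v) in L.items(): print(n,k,at_d(n,u,v,d[int(v),int(u)]))
E
```

```text
[-2.44162028 -0.84481134  0.25259296]
scene button [ 0.551  -0.1172  0.1242]
scene t [ 0.372  -0.0648  0.0206]
scene mal [ 0.7131 -0.0882  0.0342]
scene sw [ 0.58   -0.2812  0.0205]
scene tray [0.4857 0.1833 0.0067]
side button [ 0.5323 -0.0964  0.1237]
side t [ 0.3659 -0.0414  0.023 ]
side tray [0.4749 0.1842 0.0049]
```

View pics/scene0c.png

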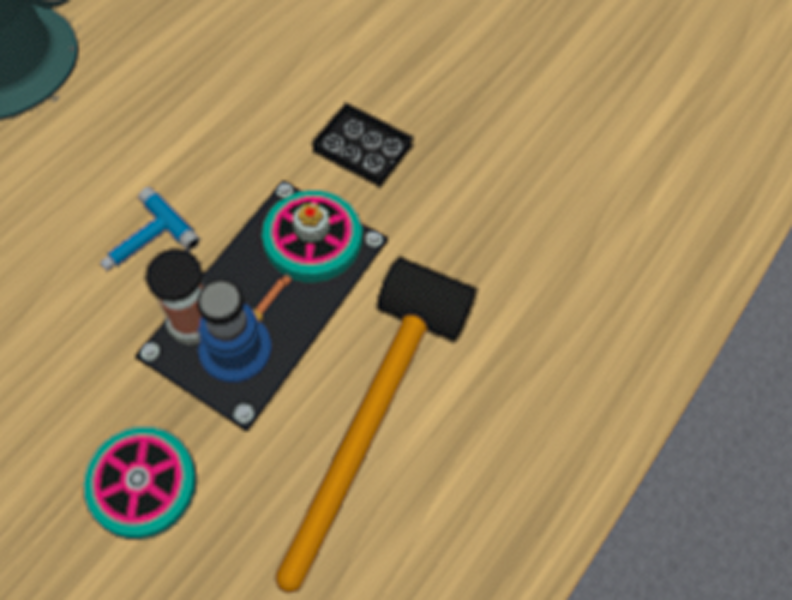

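View pics/side0c.png

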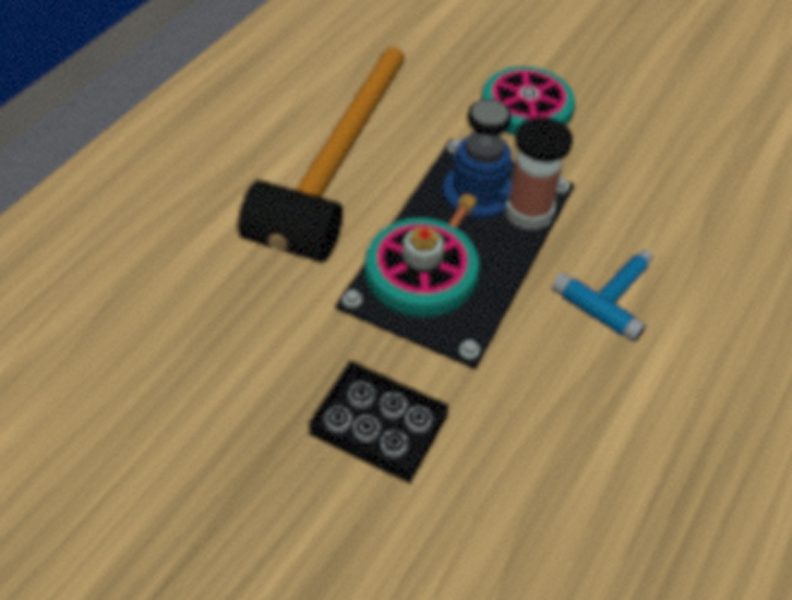

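Run:
```python
from h import *
np.set_printoptions(precision=4,suppress=True)
for k,z,a,b in(("btn",.124,(192.1,224.6),(303.8,147.9)),("cup",.120,(172.9,213.8),(327.1,157.1)),("nut",.087,(229.6,188.5),(276.9,198.2))):
    print(k,at_z("scene",*a,z),at_z("side",*b,z))
im,d=cv2.imread("pics/scene0.png"),0
for n in("scene","side"):
    d=np.load(n+"d.npy"); K,D,p,R=cam(n); R=cv2.Rodrigues(R)[0]
    v,u=np.mgrid[100:350,100:430]; uv=np.stack([u.ravel(),v.ravel()],1).astype(float)
    a=cv2.undistortPoints(uv[:,None],K,D)[:,0]; dd=d[v,u].ravel()
    P=p+(np.c_[a,np.ones(len(a))]*dd[:,None])@R.T
    m=(dd>0)&(P[:,2]>.114)&(P[:,2]<.132); Q=P[m]
    _,l,_,c=cv2.connectedComponentsWithStats(((m.reshape(v.shape))).astype(np.uint8))
    l=l.ravel()[m]
    for i in set(l):
        if (l==i).sum()>25: print(n,i,(l==i).sum(),Q[l==i].mean(0),Q[l==i].min(0),Q[l==i].max(0))
```

```text
btn [ 0.5463 -0.1106  0.124 ] [ 0.539  -0.1058  0.124 ]
cup [ 0.4904 -0.1168  0.12  ] [ 0.4806 -0.1125  0.12  ]
nut [0.5332 0.0322 0.087 ] [0.5251 0.0366 0.087 ]
scene 1 41 [0.0633 0.0136 0.1211] [ 0.058  -0.0026  0.1143] [0.069  0.0316 0.1309]
scene 2 394 [ 0.4877 -0.118   0.1184] [ 0.4589 -0.1439  0.114 ] [ 0.5137 -0.0905  0.1216]
scene 3 289 [ 0.5455 -0.1134  0.1222] [ 0.5219 -0.134   0.1145] [ 0.565  -0.0902  0.1253]
side 1 226 [ 0.5402 -0.1054  0.1237] [ 0.5199 -0.1295  0.1143] [ 0.5627 -0.0871  0.1279]
side 2 344 [ 0.4829 -0.1124  0.1204] [ 0.4564 -0.1441  0.114 ] [ 0.5124 -0.0866  0.1242]
```

Run:
```python
from h import *
s=bot.read_state(); print(s["time"],s["tool_pos"],s["tcp_rot"],s["width"]); print(cv2.Rodrigues(np.array(s["tcp_rot"],float))[0].round(3)); print(eyes.get_calibration("wrist")["T_tool_cam"])
```

```text
0.8 [ 0.19804181 -0.64531537  0.2175406 ] [ 3.10674796e+00  4.66000607e-01 -4.17233270e-06] 1.0006063704551735
[[ 0.956  0.293  0.   ]
 [ 0.293 -0.956 -0.   ]
 [-0.     0.    -1.   ]]
[[ 2.23223043e-05 -9.48519185e-01 -3.16719679e-01  8.07597322e-02]
 [ 9.99999989e-01  6.71378628e-05 -1.30586287e-04 -3.50972989e-04]
 [ 1.45127481e-04 -3.16719673e-01  9.48519176e-01 -1.56715541e-01]
 [ 0.00000000e+00  0.00000000e+00  0.00000000e+00  1.00000000e+00]]
```

Call:
{"fn": "carry_out", "kwargs": {"series": "0.02 0.03 0 0; 0.02 0.03 0 0; 0.02 0.03 0 0; 0.02 0.03 0 0; 0.02 0.03 0 0; 0.02 0.03 0 0; 0.02 0.03 0 0; 0.02 0.03 0 0; 0.02 0.03 0 0; 0.02 0.03 0 0; 0.02 0.03 0 0; 0.02 0.03 0 0; 0 0 0 0; 0 0 0 0", "jaw": -1}}

```text
time: 2.55
tool_pos: [0.4379, -0.2855, 0.2176]
tcp_rot: [3.106, 0.467, -0.0]
wrist_force: [0.2, 0.0, -0.9]
width: 0.001
grip_force: 0.0
```

Call:
{"fn": "carry_out", "kwargs": {"series": "0.02 0.02 0 -6; 0.02 0.02 0 -5.5; 0.02 0.02 0 0; 0.02 0.02 0 0; 0.02 0.02 0 0; 0.01 0.02 0 0; 0 0 0 0; 0 0 0 0"}}

```text
time: 3.55
tool_pos: [0.5475, -0.1664, 0.2174]
tcp_rot: [3.137, 0.151, -0.001]
wrist_force: [0.6, 0.8, -0.2]
width: -0.001
grip_force: 0.0
```

```bash
cat >> h.py <<'E'
def wrist():
    s=bot.read_state(); im,d=eyes.read_camera("wrist"); c=eyes.get_calibration("wrist")
    T=np.eye(4); T[:3,:3]=cv2.Rodrigues(np.array(s["tcp_rot"],float))[0]; T[:3,3]=s["tool_pos"]
    T=T@np.array(c["T_tool_cam"]); v,u=np.mgrid[0:384,0:512]
    a=cv2.undistortPoints(np.stack([u.ravel(),v.ravel()],1).astype(float)[:,None],np.array(c["K"]),np.array(c["distortion"]))[:,0]
    P=(np.c_[a,np.ones(len(a))]*d.ravel()[:,None])@T[:3,:3].T+T[:3,3]
    P[d.ravel()<=0]=np.nan
    return s,im,P.reshape(384,512,3),T
E
python3 - <<'E'
from h import *
np.set_printoptions(precision=4,suppress=True)
s,im,P,T=wrist(); print(s["time"],s["tool_pos"]); cv2.imwrite("pics/w1.png",im); np.save("w1.npy",P)
for t in("button","pin"): print(t,[(r["score"],r["rect"],P[int(r["rect"][1]),int(r["rect"][0])]) for r in spot_in("wrist",t)[:2]])
m=((P[...,2]>.112)&(P[...,2]<.135)).astype(np.uint8)
n,l,st,c=cv2.connectedComponentsWithStats(m)
for i in range(1,n):
    if st[i,4]>150: Q=P[l==i]; print(st[i],c[i],Q.mean(0),Q.min(0),Q.max(0))
E
```

```text
3.55 [ 0.5475 -0.1664  0.2174]
button [(0.78, [175.3, 185.8, 57.3, 57.3], array([ 0.5455, -0.11  ,  0.1244]))]
pin [(0.69, [19.3, 176.0, 12.0, 13.0], array([0.5284, 0.0342, 0.0872]))]
[ 148  158   58   57 2542] [176.4673 186.3013] [ 0.5443 -0.1111  0.1239] [ 0.521  -0.1321  0.1128] [ 0.5641 -0.0887  0.1268]
[ 148  220   68   63 3353] [181.6681 251.2711] [ 0.487  -0.1162  0.12  ] [ 0.4575 -0.1437  0.1121] [ 0.5128 -0.0879  0.1223]
```

View pics/w1.png

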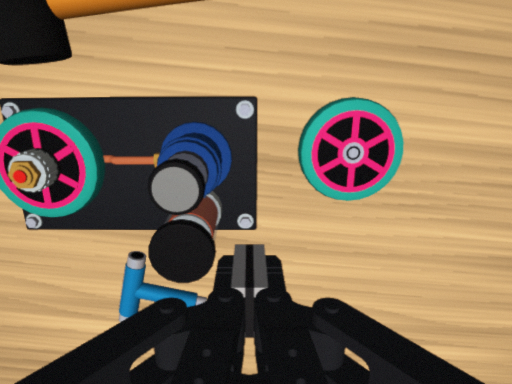

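Call:
{"fn": "carry_out", "kwargs": {"series": "-0.001 0.02 0 0; 0 0.02 0 0; 0 0.0155 0 0; 0 0 -0.02 0; 0 0 -0.02 0; 0 0 -0.02 0; 0 0 -0.012 0; 0 0 0 0; 0 0 0 0"}}

```text
time: 4.82
tool_pos: [0.5476, -0.1101, 0.1459]
tcp_rot: [3.138, 0.152, 0.001]
wrist_force: [-0.3, -0.1, 0.6]
width: -0.003
grip_force: 0.0
```

Call:
{"fn": "carry_out", "kwargs": {"series": "0 0 -0.007 0; 0 0 -0.007 0; 0 0 -0.007 0; 0 0 -0.007 0; 0 0 -0.002 0; 0 0 0 0; 0 0 0 0"}}

```text
time: 5.7
tool_pos: [0.5473, -0.1098, 0.1158]
tcp_rot: [3.138, 0.152, 0.001]
wrist_force: [0.6, -0.1, -0.4]
width: -0.005
grip_force: 0.0
```

Run:
```python
from h import *
s=bot.read_state(); print(s["time"],s["tool_pos"],s["wrist_force"])
a=[]
for n in("scene","side"):
    im,d=eyes.read_camera(n); cv2.imwrite(f"pics/{n}1.png",im); a.append(cv2.resize(im[120:270,130:330] if n=="scene" else im[100:250,230:430],(400,300),interpolation=cv2.INTER_CUBIC))
    print([(r["score"],r["rect"]) for r in spot_in(n,"pin")])
cv2.imwrite("pics/c1.png",np.hstack(a))
```

```text
5.7 [ 0.54729554 -0.10982801  0.11575827] [ 0.5869379  -0.06724728 -0.41959602]
[]
[(0.46, [304.5, 152.2, 20.3, 15.5])]
```

View pics/c1.png

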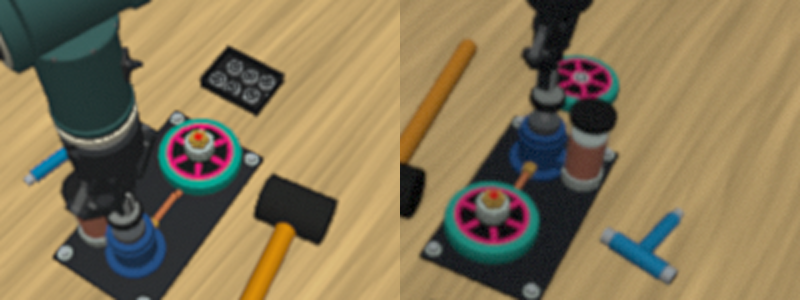

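Run:
```python
from h import *
np.set_printoptions(precision=4,suppress=True)
a=[cv2.resize(cv2.imread(f"pics/side{i}.png")[125:185,270:340],(400,343),interpolation=cv2.INTER_CUBIC) for i in(0,1)]
s,im,P,T=wrist()
b=cv2.resize(im,(400,300)); w=cv2.resize(im[150:300,150:350],(400,300))
cv2.imwrite("pics/c2.png",np.vstack([np.hstack(a)[:290],np.hstack([b,w])]))
```

```text
(no output)
```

View pics/c2.png

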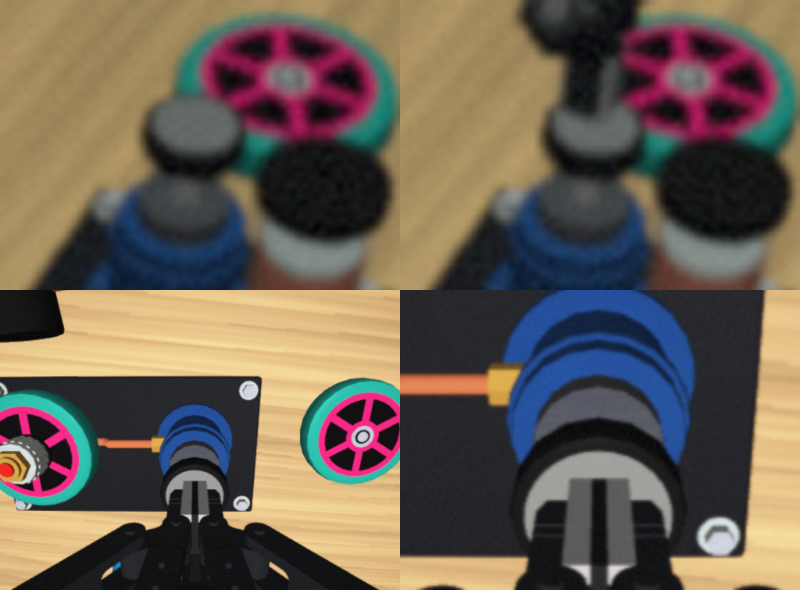

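Run:
```python
from h import *
np.set_printoptions(precision=4,suppress=True)
s,im,P,T=wrist(); print(s["tool_pos"],s["wrist_force"],s["width"])
for v in range(226,296,6): print(v,P[v,238],P[v,250],P[v,222], P[v,272])
for z in(.124,.102): print(proj("side",[.541,-.107,z]))
```

```text
[ 0.5472 -0.1098  0.1157] [0.3246 0.7063 0.0827] -0.0006284476693642468
226 [ 0.5612 -0.103   0.1239] [ 0.5619 -0.1086  0.1241] [ 0.5577 -0.0953  0.1178] [ 0.5615 -0.1192  0.121 ]
232 [ 0.5585 -0.1033  0.1247] [ 0.5587 -0.1089  0.124 ] [ 0.557  -0.0957  0.1232] [ 0.5599 -0.1192  0.1244]
238 [ 0.5552 -0.1035  0.1244] [ 0.5555 -0.1092  0.1237] [ 0.5544 -0.096   0.1242] [ 0.5572 -0.1195  0.1251]
244 [ 0.5569 -0.1037  0.1338] [ 0.5573 -0.109   0.1336] [ 0.5509 -0.0962  0.1234] [ 0.554  -0.1199  0.1251]
250 [ 0.5574 -0.1038  0.1403] [ 0.5575 -0.109   0.1396] [ 0.5478 -0.0964  0.1237] [ 0.5508 -0.1202  0.125 ]
256 [ 0.5573 -0.104   0.1453] [ 0.5579 -0.1089  0.1456] [ 0.5524 -0.0972  0.1378] [ 0.5545 -0.119   0.1377]
262 [ 0.5566 -0.1042  0.149 ] [ 0.5575 -0.109   0.1498] [ 0.5523 -0.0975  0.1427] [ 0.5542 -0.1187  0.1425]
268 [ 0.5572 -0.1043  0.1547] [ 0.5576 -0.1089  0.1545] [ 0.5519 -0.0979  0.1468] [ 0.5539 -0.1185  0.1468]
274 [ 0.5567 -0.1044  0.1582] [ 0.5575 -0.1089  0.1588] [ 0.5522 -0.0982  0.152 ] [ 0.5538 -0.1182  0.1513]
280 [ 0.5569 -0.1046  0.1626] [ 0.5577 -0.1089  0.1632] [ 0.5526 -0.0985  0.1568] [ 0.5537 -0.118   0.1556]
286 [ 0.5572 -0.1047  0.1669] [ 0.5577 -0.1089  0.1669] [ 0.5521 -0.0988  0.16  ] [ 0.554  -0.1176  0.1602]
292 [ 0.5576 -0.1048  0.1711] [ 0.5559 -0.1091  0.1681] [ 0.5582 -0.0993  0.1727] [ 0.5606 -0.116   0.1738]
[303.2886 147.3006]
[302.2861 154.2057]
```

Run:
```python
from h import *
np.set_printoptions(precision=4,suppress=True)
P=np.load("w1.npy")
for v in range(238,384,8): print(v,P[v,240],P[v,258],P[v,228],P[v,276])
s=bot.read_state(); print(s["q"],s["joint_torque"],s["time"])
```

```text
238 [ 0.4451 -0.1652 -0.0007] [ 0.4469 -0.1867 -0.0011] [ 0.4439 -0.1509 -0.0003] [ 0.4499 -0.208   0.0007]
246 [ 0.5574 -0.1612  0.2374] [ 0.5583 -0.1691  0.2378] [ 0.4333 -0.1518 -0.0002] [ 0.4388 -0.2094 -0.0002]
254 [ 0.5579 -0.1614  0.2456] [ 0.558  -0.169   0.2444] [ 0.4229 -0.1526  0.0006] [ 0.4284 -0.2107  0.0004]
262 [ 0.557  -0.1616  0.2506] [ 0.5579 -0.1688  0.2509] [ 0.5525 -0.1567  0.2436] [ 0.5547 -0.177   0.244 ]
270 [ 0.558  -0.1617  0.2584] [ 0.5578 -0.1687  0.2569] [ 0.552  -0.157   0.2491] [ 0.5551 -0.1765  0.2512]
278 [ 0.5577 -0.1618  0.2635] [ 0.5579 -0.1685  0.2627] [ 0.5528 -0.1574  0.2564] [ 0.5544 -0.1762  0.256 ]
286 [ 0.5577 -0.162   0.2686] [ 0.5578 -0.1684  0.2677] [ 0.5529 -0.1577  0.262 ] [ 0.5552 -0.1756  0.2629]
294 [ 0.5584 -0.162   0.2743] [ 0.5588 -0.1681  0.274 ] [ 0.5589 -0.158   0.2756] [ 0.5608 -0.1739  0.2762]
302 [ 0.5579 -0.1622  0.278 ] [ 0.5587 -0.1681  0.2783] [ 0.5576 -0.1582  0.2782] [ 0.5592 -0.174   0.2782]
310 [ 0.558  -0.1623  0.2823] [ 0.5585 -0.168   0.2823] [ 0.5583 -0.1585  0.2831] [nan nan nan]
318 [ 0.5589 -0.1623  0.2873] [ 
[... 349 characters left out ...]
 0.5627 -0.1592  0.3019] [ 0.5636 -0.1717  0.3016]
350 [ 0.5401 -0.1638  0.2802] [ 0.5396 -0.17    0.279 ] [ 0.5638 -0.1594  0.3059] [ 0.5641 -0.1714  0.305 ]
358 [ 0.5396 -0.1639  0.2832] [ 0.5403 -0.1699  0.2834] [ 0.5636 -0.1595  0.3082] [ 0.5644 -0.1711  0.3079]
366 [ 0.5385 -0.1641  0.2856] [ 0.5389 -0.17    0.2854] [ 0.5635 -0.1596  0.3106] [ 0.5644 -0.1709  0.3104]
374 [ 0.5564 -0.163   0.3058] [ 0.5568 -0.1676  0.3059] [ 0.5607 -0.1598  0.3103] [ 0.5651 -0.1706  0.3135]
382 [ 0.5569 -0.163   0.3088] [ 0.5577 -0.1674  0.3091] [ 0.5588 -0.16    0.3108] [ 0.5639 -0.1707  0.3145]
[-0.2427  0.1305  1.9599 -0.      1.051   1.231 ] [ -0.0006 -40.7161 -33.3781   0.0001  -0.0022   0.    ] 6.0
```

Call:
{"fn": "carry_out", "kwargs": {"series": "0 0 0.02 0; 0 -0.026 0.01 0; 0 -0.026 0 0; 0 0 0 0; 0 0 0 0; 0 0 0 0; 0 0 0 0", "jaw": 1}}

```text
time: 6.88
tool_pos: [0.547, -0.1611, 0.1453]
tcp_rot: [-3.138, -0.154, 0.0]
wrist_force: [0.6, 0.6, 0.3]
width: 1.0
grip_force: 0.0
```

Run:
```python
from h import *
np.set_printoptions(precision=4,suppress=True)
s,im,P,T=wrist(); print(s["time"],s["tool_pos"],s["wrist_force"],s["width"]); np.save("w2.npy",P); cv2.imwrite("pics/w2.png",im)
for t in("button","pin"): print(t,[(r["score"],r["rect"],P[int(r["rect"][1]),int(r["rect"][0])]) for r in spot_in("wrist",t)[:2]])
```

```text
6.875 [ 0.547  -0.1611  0.1453] [0.6377 0.5678 0.3283] 1.000041232456201
button [(0.87, [160.4, 224.2, 74.6, 73.0], array([ 0.5455, -0.1111,  0.1257]))]
pin []
```

View pics/w2.png

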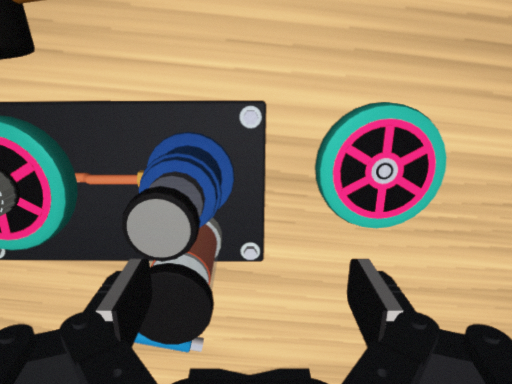

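Run:
```python
from h import *
np.set_printoptions(precision=4,suppress=True)
P=np.load("w2.npy")
for v in range(256,330,6): print(v,*[P[v,u] for u in(104,114,124,132,142)])
for v in range(364,384,6): print(v,P[v,210],P[v,250],P[v,290])
```

```text
256 [ 0.4535 -0.0308  0.011 ] [ 0.454  -0.0401  0.0101] [ 0.456  -0.0503  0.0118] [ 0.4558 -0.0574  0.0102] [ 0.4566 -0.0668  0.0098]
262 [ 0.4404 -0.0261  0.0005] [ 0.4418 -0.0363  0.0009] [ 0.4423 -0.046   0.    ] [ 0.5522 -0.1126  0.1789] [ 0.553  -0.1169  0.1794]
268 [ 0.4338 -0.026   0.0008] [ 0.4343 -0.0357 -0.    ] [ 0.5526 -0.1113  0.1844] [ 0.5529 -0.1144  0.1844] [ 0.5509 -0.1172  0.1805]
274 [ 0.427  -0.0258  0.001 ] [ 0.5474 -0.1061  0.1813] [ 0.5529 -0.1128  0.189 ] [ 0.5523 -0.1154  0.1876] [ 0.5491 -0.1176  0.1821]
280 [ 0.4197 -0.0254  0.0007] [ 0.5476 -0.1077  0.1858] [ 0.5523 -0.1139  0.1921] [ 0.5527 -0.1169  0.1922] [ 0.5471 -0.118   0.1833]
286 [ 0.5479 -0.1057  0.1906] [ 0.5525 -0.1118  0.1965] [ 0.5531 -0.1155  0.1968] [ 0.551  -0.1173  0.1934] [ 0.5448 -0.1182  0.184 ]
292 [ 0.5482 -0.1073  0.1947] [ 0.553  -0.1134  0.2007] [ 0.5528 -0.1165  0.1998] [ 0.5493 -0.1176  0.1947] [ 0.5422 -0.1182  0.1843]
298 [ 0.5523 -0.111   0.2034] [ 0.5522 -0.1141  0.2029] [ 0.5531 -0.1178  0.2035] [ 0.5462 -0.1174  0.1941] [ 0.54   -0.1185  0.1852]
304 [ 0.553  -0.1126  0.2075
[... 269 characters left out ...]
 [ 0.5506 -0.1167  0.2099] [ 0.5472 -0.1183  0.2054] [ 0.5418 -0.1187  0.1984] [ 0.5327 -0.1189  0.187 ]
322 [ 0.5533 -0.116   0.2162] [ 0.549  -0.1169  0.2108] [ 0.5444 -0.1181  0.205 ] [ 0.5397 -0.1189  0.1992] [ 0.4722 -0.0988  0.1191]
328 [ 0.5538 -0.1172  0.2193] [ 0.5464 -0.1167  0.2105] [ 0.543  -0.1185  0.2063] [ 0.537  -0.1189  0.1992] [ 0.4685 -0.0991  0.1204]
364 [ 0.3221 -0.1391  0.0006] [ 0.3258 -0.1835 -0.0003] [ 0.3313 -0.2278  0.0009]
370 [ 0.5544 -0.1499  0.232 ] [ 0.3183 -0.1843  0.0009] [ 0.5564 -0.1707  0.232 ]
376 [ 0.5558 -0.1501  0.2351] [ 0.5564 -0.1602  0.2348] [ 0.5586 -0.1699  0.2359]
382 [ 0.5564 -0.1504  0.2375] [ 0.5573 -0.1601  0.2374] [ 0.5578 -0.1699  0.2371]
```

Call:
{"fn": "carry_out", "kwargs": {"series": "0.003 0 -0.016 0; 0 0 -0.016 0; 0 0 -0.015 0; 0 0 0 0; 0 0 -0.007 0; 0 0 -0.007 0; 0 0 -0.007 0; 0 0 0 0; 0 0 0 0"}}

```text
time: 8.15
tool_pos: [0.5497, -0.1616, 0.0789]
tcp_rot: [-3.137, -0.153, 0.001]
wrist_force: [-4.7, 1.6, 9.0]
width: 0.996
grip_force: 4.2
```

Call:
{"fn": "carry_out", "kwargs": {"series": "0 0 -0.005 0; 0 0 -0.004 0; 0 0 0 0; 0 0 0 0"}}

```text
time: 8.65
tool_pos: [0.5501, -0.1617, 0.0747]
tcp_rot: [-3.137, -0.154, 0.001]
wrist_force: [-15.3, 3.0, 34.0]
width: 0.996
grip_force: 17.3
```

Run:
```python
from h import *
np.set_printoptions(precision=4,suppress=True)
s,im,P,T=wrist(); print(s["time"],s["tool_pos"],s["wrist_force"],s["width"])
for t in("button",): print(t,[(r["score"],r["rect"],P[int(r["rect"][1]),int(r["rect"][0])]) for r in spot_in("wrist",t)[:2]])
np.save("w3.npy",P); cv2.imwrite("pics/w3.png",im)
im,d=eyes.read_camera("side"); cv2.imwrite("pics/side2.png",im)
```

```text
8.65 [ 0.5501 -0.1617  0.0747] [-15.2881   3.0081  34.0264] 0.9956318248364143
button [(0.73, [132.4, 271.6, 97.9, 92.0], array([ 0.5555, -0.1155,  0.115 ]))]
```

View pics/w3.png

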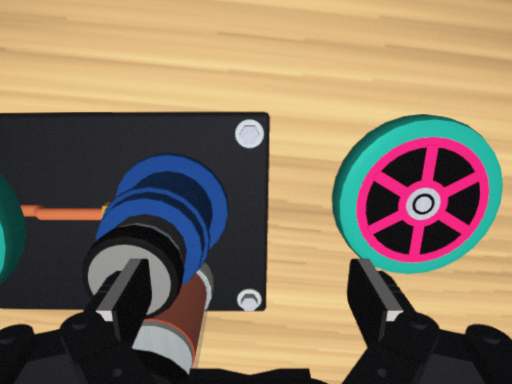

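Run:
```python
from h import *
np.set_printoptions(precision=4,suppress=True)
P=np.load("w3.npy")
for v,u in((258,120),(265,105),(275,95),(285,155),(275,160),(295,160)): print(v,u,np.nanmedian(P[v-2:v+3,u-2:u+3].reshape(-1,3),0))
print("tip",*[P[v,135] for v in range(256,300,6)])
# linkage points near
for v in range(310,384,10): print(v,*[P[v,u] for u in(15,40,75,100,130)])
a=cv2.resize(cv2.imread("pics/side2.png")[105:195,260:360],(640,576),interpolation=cv2.INTER_CUBIC); cv2.imwrite("pics/c3.png",a)
```

```text
258 120 [ 0.5535 -0.1062  0.1026]
265 105 [ 0.5491 -0.0998  0.1027]
275 95 [ 0.5437 -0.0952  0.1027]
285 155 [ 0.5415 -0.1213  0.1026]
275 160 [ 0.5469 -0.1235  0.1025]
295 160 [ 0.5369 -0.1236  0.1028]
tip [ 0.5544 -0.1125  0.1018] [ 0.5556 -0.1146  0.1085] [ 0.5564 -0.1164  0.1142] [ 0.5562 -0.1176  0.118 ] [ 0.5546 -0.118   0.1196] [ 0.5536 -0.1187  0.1219] [ 0.5505 -0.1185  0.1212] [ 0.5486 -0.1188  0.1222]
310 [0.4347 0.0187 0.0006] [ 0.4366 -0.0018 -0.    ] [ 0.4397 -0.0305 -0.0004] [ 0.5562 -0.1133  0.1401] [ 0.5478 -0.1189  0.1283]
320 [0.425  0.0197 0.001 ] [ 0.4269 -0.001   0.0003] [ 0.5579 -0.1089  0.1476] [ 0.5576 -0.1158  0.1462] [ 0.5451 -0.1194  0.1303]
330 [ 0.5573 -0.0945  0.1533] [ 0.4175 -0.0005  0.0013] [ 0.5567 -0.1101  0.1504] [ 0.557  -0.1172  0.1497] [ 0.5412 -0.1195  0.1308]
340 [ 0.555  -0.0949  0.1545] [ 0.5506 -0.0986  0.1492] [ 0.5568 -0.112   0.1543] [ 0.5576 -0.119   0.1542] [ 0.5379 -0.1199  0.1321]
350 [ 0.5554 -0.0975  0.1585] [ 0.5504 -0.1006  0.1528] [ 0.5569 -0.1137  0.1579] [ 0.5572 -0.1203  0.1574] [ 0.5632 -0.1302  0.1626]
360 [ 0.5563 -0.1002  0.1625] [ 0.5504 -0.1025  0.1562] [ 0.5573 -0.1155  0.1617] [ 0.562  -0.1237  0.1654] [ 0.5635 -0.1314  0.1661]
370 [ 0.5545 -0.1009  0.164 ] [ 0.5465 -0.102   0.1561] [ 0.5538 -0.1152  0.1616] [ 0.5628 -0.1253  0.1691] [ 0.5636 -0.1323  0.1691]
380 [ 0.5511 -0.1004  0.1641] [ 0.5421 -0.1012  0.1556] [ 0.5411 -0.1105  0.1536] [ 0.5628 -0.1263  0.1718] [ 0.5632 -0.1331  0.1715]
```

View pics/c3.png

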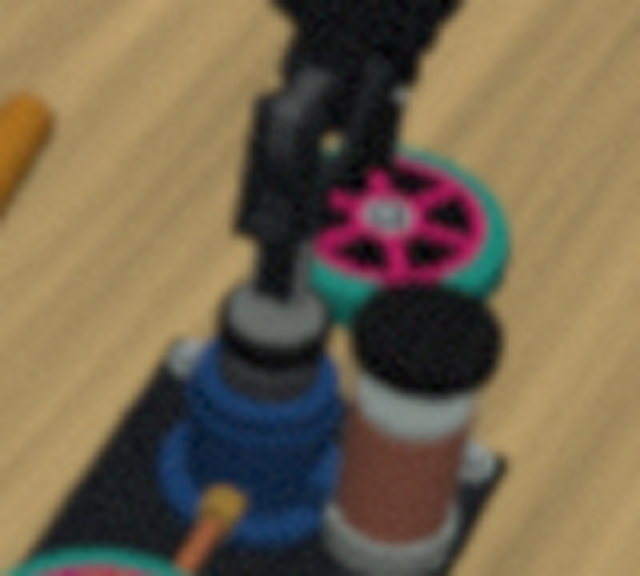

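Call:
{"fn": "carry_out", "kwargs": {"series": "0 0 0.009 0; 0 0 0.009 0; 0 0 0.009 0; 0 0 0.006 0; 0 0 0 0; 0 0 0 0"}}

```text
time: 9.55
tool_pos: [0.5497, -0.1617, 0.1009]
tcp_rot: [-3.138, -0.152, 0.001]
wrist_force: [-0.4, 0.6, -0.8]
width: 1.002
grip_force: 0.0
```

```bash
cat > pin.py <<'E'
from h import *
# height of red pin top: centroid row of red blob near nut, side camera
def run():
    s=bot.read_state(); print(round(s["time"],2),np.round(s["tool_pos"],4),np.round(s["wrist_force"],1))
    for n,(u0,v0) in {"scene":(229.6,188.5),"side":(276.9,198.2)}.items():
        im,d=eyes.read_camera(n); c=im[int(v0)-20:int(v0)+14,int(u0)-10:int(u0)+11].astype(int)
        m=(c[...,2]>130)&(c[...,1]<75)&(c[...,0]<75); v,u=np.nonzero(m)
        print(n,m.sum(),"rows",v.min()+int(v0)-20 if len(v) else None,v.max()+int(v0)-20 if len(v) else None,"med",np.median(v)+int(v0)-20 if len(v) else None)
    return im
if __name__=="__main__": run()
E
python3 pin.py
python3 - <<'E'
from h import *
print(proj("scene",[.533,.032,.087]),proj("scene",[.533,.032,.103]),proj("side",[.525,.0366,.087]),proj("side",[.525,.0366,.103]))
E
```

```text
9.55 [ 0.5497 -0.1617  0.1009] [-0.4  0.6 -0.8]
scene 18 rows 184 201 med 188.0
side 23 rows 195 210 med 198.0
[229.50147451 188.51080167] [229.14718841 184.97675015] [276.93402217 198.20106059] [277.40328551 193.33313371]
```

Call:
{"fn": "carry_out", "kwargs": {"series": "0 0 -0.007 0; 0 0 -0.008 0; 0 0 -0.008 0; 0 0 -0.008 0; 0 0 0 0; 0 0 0 0; 0 0 0.008 0; 0 0 0.008 0; 0 0 0.008 0; 0 0 0.007 0; 0 0 0 0; 0 0 0 0; 0 0 0 0"}}

```text
time: 11.28
tool_pos: [0.5495, -0.1616, 0.1008]
tcp_rot: [-3.137, -0.152, 0.002]
wrist_force: [-0.4, -0.3, -0.9]
width: 1.0
grip_force: 0.0
```

```bash
python3 pin.py
```

```text
11.28 [ 0.5495 -0.1616  0.1008] [-0.4 -0.3 -0.9]
scene 18 rows 184 201 med 188.0
side 23 rows 195 210 med 198.0
```

Call:
{"fn": "carry_out", "kwargs": {"series": "0 0 -0.007 0; 0 0 -0.008 0; 0 0 -0.008 0; 0 0 -0.008 0; 0 0 0 0; 0 0 0 0"}}

```text
time: 12.12
tool_pos: [0.551, -0.1621, 0.0748]
tcp_rot: [3.138, 0.153, 0.002]
wrist_force: [-9.4, 0.4, 25.6]
width: 1.003
grip_force: 12.6
```

Call:
{"fn": "carry_out", "kwargs": {"series": "0 0 0.008 0; 0 0 0.008 0; 0 0 0.008 0; 0 0 0.007 0; 0 0 0 0; 0 0 0 0; 0 0 0 0"}}

```text
time: 13.0
tool_pos: [0.5495, -0.1616, 0.1008]
tcp_rot: [-3.137, -0.152, 0.002]
wrist_force: [1.1, -0.7, -0.1]
width: 1.003
grip_force: 0.0
```

```bash
python3 pin.py
```

```text
13.0 [ 0.5495 -0.1616  0.1008] [ 1.1 -0.7 -0.1]
scene 19 rows 184 201 med 188.0
side 24 rows 195 210 med 198.0
```

Call:
{"fn": "carry_out", "kwargs": {"series": "0 0 -0.007 0; 0 0 -0.008 0; 0 0 -0.008 0; 0 0 -0.008 0; 0 0 0 0; 0 0 0 0; 0 0 0.008 0; 0 0 0.008 0; 0 0 0.008 0; 0 0 0.007 0; 0 0 0 0; 0 0 0 0; 0 0 0 0"}}

```text
time: 14.72
tool_pos: [0.5495, -0.1616, 0.1008]
tcp_rot: [-3.137, -0.153, 0.002]
wrist_force: [-1.0, -0.4, 0.0]
width: 0.998
grip_force: 0.0
```

```bash
python3 pin.py
```

```text
14.72 [ 0.5495 -0.1616  0.1008] [-1.  -0.4  0. ]
scene 28 rows 183 201 med 185.0
side 19 rows 191 210 med 193.0
```

Run:
```python
from h import *
a=[cv2.imread("pics/scene0.png")[170:210,205:255],eyes.read_camera("scene")[0][170:210,205:255],cv2.imread("pics/side0.png")[180:220,252:302],eyes.read_camera("side")[0][180:220,252:302]]
a=[cv2.resize(x,(375,300),interpolation=cv2.INTER_CUBIC) for x in a]
cv2.imwrite("pics/c4.png",np.vstack([np.hstack(a[:2]),np.hstack(a[2:])]))
```

View pics/c4.png

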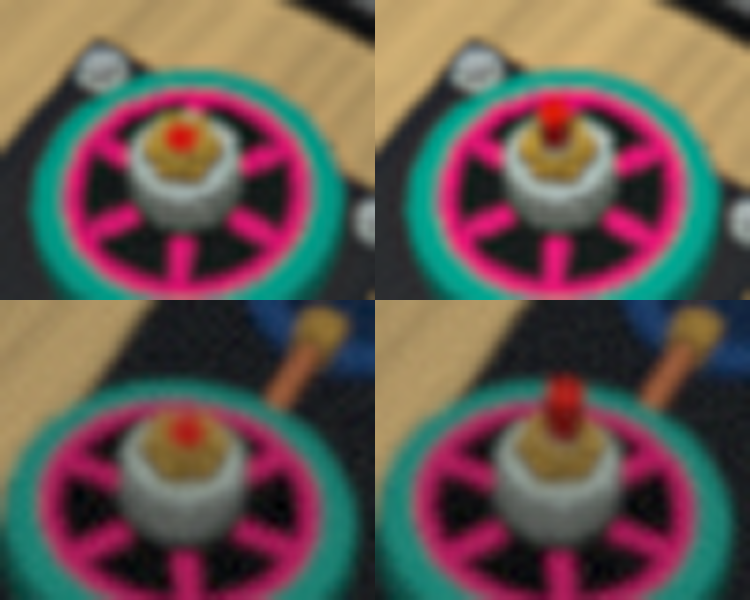

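Call:
{"fn": "carry_out", "kwargs": {"series": "0 0 0.03 0; 0 0 0.03 0; 0 0 0.03 0; 0 0 0.03 0; 0 0.01 0 0; 0 0 0 0; 0 0 0 0"}}

```text
time: 15.8
tool_pos: [0.549, -0.1513, 0.2196]
tcp_rot: [-3.137, -0.153, 0.004]
wrist_force: [0.7, -0.5, 0.3]
width: 0.997
grip_force: 0.0
```

Run:
```python
from h import *
np.set_printoptions(precision=4,suppress=True)
s,im,P,T=wrist(); print(s["time"],s["tool_pos"])
r=spot_in("wrist","pin"); print(r[:2])
m=(im[...,2]>130)&(im[...,1]<75)&(im[...,0]<75)&(P[...,2]>.07); Q=P[m]; print(m.sum(),np.percentile(Q,[5,50,95],axis=0))
if r:
    u,v=map(int,r[0]["rect"][:2]); c=im[max(v-30,0):v+30,max(u-40,0):u+40]; cv2.imwrite("pics/c5.png",cv2.resize(c,None,fx=7,fy=7,interpolation=cv2.INTER_CUBIC))
b=spot_in("wrist","button"); print(b[0]["rect"],P[int(b[0]["rect"][1]),int(b[0]["rect"][0])])
```

```text
15.8 [ 0.549  -0.1513  0.2196]
[{'rect': [33.5, 179.1, 23.5, 19.5], 'score': 0.78}, {'rect': [362.9, 152.2, 107.5, 100.3], 'score': 0.45}]
154 [[ 0.5038 -0.1249  0.0913]
 [ 0.5279  0.0333  0.1033]
 [ 0.5329  0.0386  0.1044]]
[196.1, 186.9, 55.0, 51.9] [ 0.5464 -0.1102  0.1235]
```

View pics/c5.png

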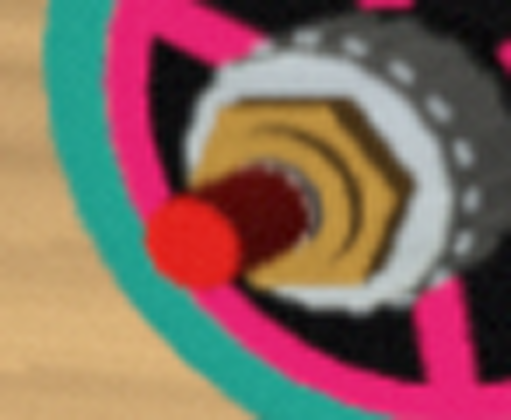

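The red pin stands tall, with the white ring visible at its foot. Its measured top is at 103 mm, so it is fully out. The button is back up and the hand is clear, so I'm handing in.

```bash
python3 -c "
from workcell import bot
print(bot.finish_job())"
```

```text
the job is handed in; nothing more can be done
None
```

I handed the job in after four full strokes: the red pin is fully out (top measured at 103 mm, white ring showing), the button is back up, and the hand is clear; I did not re-measure the loose parts at the end, and the judge's verdict was not shown.

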